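# Roll a pencil barrel into the vee jig and clamp it

### The job

Roll the lacquered pencil barrel off the jig's flat ledge into its vee groove without lifting it, pushing it gently (under 10 N), and let go so that it settles in the vee by itself. Then swing the clamp arm over and press its free end down until the pad bears firmly on the barrel (push on the arm with about 10 N, never letting the pad squeeze the lacquer with more than 25 N) and leave it clamped. Do not disturb the grip sections, the cap or the mint tin.

Things in the scene. Friction and masses are not known exactly. Their poses are not given: they have to be found in the camera images.
- jig: metal vee jig fixed to the table. Origin on the table under the vee's bottom line. x: rolling direction, from the ledge over the vee to the clamp's pivot; y along the vee; z up. Base plate x -72 to +64, 96 mm in y, 12 mm high. The vee is 90 degrees, 80 mm long: bottom line at x = 0, height 22 mm; near flank up to the ledge's edge, far flank up to x = +16, height 38 mm
- ledge_edge (a point): middle of the edge where the jig's flat open ledge meets the vee: jig x = -9, y = 0, height 31 mm. The ledge runs from here back to x = -62 mm, 80 mm long in y, all at this height, no rim
- vee_seat (a point): point fixed to the jig where the barrel's centre lies when seated in the vee: jig x = 0, y = 0, 31.9 mm above the table. The barrel's place along y is free within 30 mm of it
- barrel_center (a point): centre of the maroon lacquered pencil barrel: round tube, 14 mm diameter, 110 mm long, 30 to 60 g, y along its own axis (either way). Starts lying on the ledge, within 0.12 rad of parallel to the vee, its centre 38 mm above the table at jig x = -36 to -24 mm. Past the ledge's edge it rolls down into the vee by itself
- clamp (a joint): angle (rad) of the clamp arm about its pivot: 0 = arm level, reaching from the pivot over the vee towards the jig's -x; grows as it swings up and back (pi/2 upright, 1.95 stop). Starts at 1.45 to 1.85. A stiff pivot (0.15 N m, about 3 N at the arm's end) keeps it where it is left. No stop but the barrel until -0.25
- clamp_pivot (a point): middle of the clamp's pivot axis (parallel to the jig's y): jig x = +50, y = 0, 55 mm above the table, fixed to the jig. Carried by two posts 62 mm high, 14 mm in x, 8 mm thick, centred at y = -14 and +14
- clamp_end (a point): point to push on the arm's plain back (upper) face, 56 mm from the pivot axis, 4 mm off the arm's middle plane; moves with the arm. The arm is a steel bar 16 mm wide (y) and 8 mm thick, its free end 66 mm from the pivot
- clamp_pad (a point): point on the arm's middle plane, 50 mm from the pivot, above the flat 14 mm pad. The pad's face lies 10 to 22 mm below it: the screw is set differently each time and is not measured, so the pad meets the barrel at an angle of about -0.13 to 0.13, found by feel. There force rises 5 to 10 N per mm. Squeeze = about 1.1 x push at the end - 3 N; it should pass 4 N, hold 0.3 s
- grip_a_center (a point): gunmetal grip section, 15 mm diameter, 42 mm high, standing on the table beside the jig; leave alone (point at its centre)
- grip_b_center (a point): another such grip section; leave alone
- cap_center (a point): clear acrylic cap, 16 mm diameter, 34 mm high, standing near the jig; leave alone (point at its centre)
- tin_center (a point): mint tin 95 x 60 x 20 mm lying beside the jig; leave alone (point at its centre)
There are look-alikes about, which are no part of the job. Of the things shaped like the jig, the metal one is meant.

How it is judged (in metres and radians):
On the way, in this order (a step that is already met when the one before it is completed fails the run):
1. the barrel lies settled in the vee, touched neither by the fingers nor by the clamp (x of barrel_center in the frame of jig between -0.0015 and 0.0015 m and z of barrel_center in the frame of jig between 0.03 and 0.0335 m and y of barrel_center in the frame of jig between -0.03 and 0.03 m and angle between the y axis of barrel_center and the y axis of jig, either way round below 0.04 rad and linear speed of barrel below 0.01 m/s and contact force between each of the fingers, clamp and barrel below 0.05 N), for 0.3 s.
2. the clamp squeezes the seated barrel with more than 4 N (x of barrel_center in the frame of jig between -0.0015 and 0.0015 m and z of barrel_center in the frame of jig between 0.03 and 0.0335 m and y of barrel_center in the frame of jig between -0.03 and 0.03 m and angle between the y axis of barrel_center and the y axis of jig, either way round below 0.04 rad and linear speed of barrel below 0.01 m/s and contact force between clamp and barrel above 4 N), for 0.3 s.
At the end, for the whole second after the job is handed in: The barrel rests in the vee: its centre within 1.5 mm of the vee's middle plane, 30 to 33.5 mm above the table and within 30 mm of the middle along the vee, its axis within 0.04 rad of the vee; the clamp arm is down (below 0.2 rad) and its pad still bears on the barrel with more than 1 N (x of barrel_center in the frame of jig between -0.0015 and 0.0015 m and z of barrel_center in the frame of jig between 0.03 and 0.0335 m and y of barrel_center in the frame of jig between -0.03 and 0.03 m and angle between the y axis of barrel_center and the y axis of jig, either way round below 0.04 rad and linear speed of barrel below 0.01 m/s and contact force between clamp and barrel above 1 N and value of joint clamp below 0.2 rad); the robot touches nothing.
It fails at once if the pad squeezes the barrel with more than 25 N (contact force between clamp and barrel above 25 N).
It fails at once if the fingers push or grip the barrel with more than 10 N (contact force between the fingers and barrel above 10 N).
It fails at once if the barrel is lifted (its centre over 50 mm above the table) (height (world z) of barrel_center above 0.05 m).
It fails at once if the grip sections, cap or tin are moved by more than 10 mm (distance of any of grip_a_center, grip_b_center, cap_center, tin_center from where it was at the start of the episode above 0.01 m).
It also fails if it takes over 72 s, if anything falls off the work surface, if the arm or the gripper's body presses on something with over 40 N, if the wrist force passes 120 N, or if a joint passes its speed limit or range.

### The arm

A 6-joint arm with a two-finger parallel gripper is mounted at the origin on the work surface. World frame = base frame: x ahead of the robot, y to its left, z up, the work surface at z = 0. Lengths are in mm, angles in rad, forces in N, time in s.
With the tool pointing down it reaches from about 325 to 925 mm from the base axis. Payload 3.1 kg.
Tool frame: the origin (TCP) lies between the finger pads; the fingertips stand 22 mm ahead of it and the grasp point (between the pads) lies 3 mm ahead of it (ctrl.tips_ahead is the distance from the TCP to the fingertips, in mm); z points along the fingers, y is the line along which they close (so a half turn about z gives the same grasp; the last joint's range is limited). The gripper opens to 85 mm and grips with 20 to 120 N. Pads are 22 mm wide; open, the fingers measure 114 mm over their backs; the gripper's body (76 mm by 85 mm) begins 54 mm behind the grasp point. The pads swing forward as they close: fully open they stand 13 mm farther back than shut.
Start: joints at [-1.368, 0.217, 1.613, -0, 1.311, -0.112], TCP at [193.538, -594.292, 253.3] pointing down, gripper open.
Joint ranges: [-2.75, 2.75], [-0.78, 2.1], [0.31, 2.55], [-1.13, 4.27], [0.13, 2.63], [-2.58, 2.58]. Speed limits (rad/s): [2.79, 2.79, 3.14, 3.14, 3.14, 3.14].

### API

Orientations are given as a rotation vector (axis times angle).
In Python, from plant import status, optics, ticket, ctrl gives the robot as it stands.
- The arm moves only by the tool arm_command, never from a script. Its arguments are lists of equal length, an entry for each row: "hand": the finger opening in mm, from 0 to 85.4; "translation": the shift along the tool's x, y, z in mm, a list of three; "spin": the turn about the tool's z in degrees. In form: {"hand": [hand, ...], "translation": [[dx, dy, dz], ...], "spin": [spin, ...]}. A call has 1 to 12 rows; each row is the pose to reach, as a shift and turn from the pose commanded when the call began, along the tool's axes at that moment; what a row does not reach only later rows make up. A row lasts 1/10 s, in which the tool goes at most 50 mm and 8.59 degrees, less where a joint would pass 70% of its speed; a pose out of reach is approached as far as the arm can. A call with a gripper value outside its range is refused whole. The fingers move at their own pace and stop on an object; "squeeze" is the grip in N (left out, the last holds). Time passes only in rows, so rows that repeat a pose let the fingers close. It gives the time, the measured TCP pose, the force, the opening and the grip force at its end, in the units of the state.
- status.state(): the state, without advancing time (a new reading comes with each control period).
- optics.get_image(name): name is "side" or "top" or "wrist"; returns (picture, depth): 420x560x3 uint8, blue, green, red; 420x560 float32, mm along the optical axis (not along the pixel's ray), 0 where there is no reading.
- optics.get_calibration(name): a dict with "mtx" (3x3 intrinsics, pixels), "xyz" and "orientation" of the camera in the world. Camera axes: x right, y down, z forward; pixel columns grow to the right and rows downward; lengths in mm; the calibration is good to about 2 mm. A picture is of the moment at which its call begins: read the wrist's pose just before it. get_calibration takes no time and is no camera call; for the wrist camera it gives the pose at the moment of the call.
- ticket.close_job(): hands the job in; it is judged then, once.
The state is a dict: "time_s": time; "joints": joint angles; "joint_velocities": joint speeds; "effort": joint torques, N m; "position": TCP position; "ee_rot": TCP orientation; "ft_force": force on the tool from outside, world axes, zero at the start; "moment": the same for the moment, N m; "grip_width": finger opening in mm; "grip_force": force on a finger pad.
Only numpy, scipy, OpenCV 4.12 (cv2) and the standard library are available. Lean on these libraries where they do the work, as an engineer would, in place of code of your own. Each camera call takes 0.05 s, during which the arm holds its last target. There are 200 camera calls.

## Working session

There is one attempt and no reset: what is moved stays moved. The work goes in short steps, Python scripts to look and compute and a tool call to move; the robot and the scene stay as the last step left them, time stands still between calls to the robot, and variables do not carry over. Pictures are saved under pics/ and viewed, at most 10 in all, crops included, and the job is handed in when it is done.

Besides the shell and the picture viewer there is one more tool, called after "Emit:" by a JSON object that holds its "method" and its "body". arm_command: Moves the arm, as the interface text tells. Its arguments: {"type":"object","properties":{"hand":{"type":"array","items":{"type":"number"}},"translation":{"type":"array","items":{"type":"array","items":{"type":"number"}}},"spin":{"type":"array","items":{"type":"number"}},"squeeze":{"type":"number"}},"required":["hand","translation","spin"]}

```bash
mkdir -p pics; ls; python3 - <<'E'
from plant import status, optics, ticket, ctrl
import cv2,numpy as np
print(status.state())
for n in("top","side"):
    im,d=optics.get_image(n); cv2.imwrite(f"pics/{n}0.png",im); np.savez(f"{n}0.npz",im=im,d=d)
    print(n,optics.get_calibration(n))
E
```

```text
pics
{'time_s': 0.0, 'joints': array([-1.36820553e+00,  2.17787842e-01,  1.61495106e+00, -8.17584528e-06,
        1.31129892e+00, -1.12193127e-01]), 'joint_velocities': array([ 0.0002605 ,  0.00024537, -0.00083995, -0.00128739, -0.00052589,
        0.00016566]), 'effort': array([ 1.43653793e-03, -3.96837687e+01, -3.03851259e+01,  4.74157298e-05,
        9.59830591e-03,  6.13434210e-06]), 'position': array([ 193.37328083, -593.51945114,  251.93847961]), 'ee_rot': array([-3.10034814e+00, -4.92042931e-01,  1.85794525e-04]), 'ft_force': array([-0.01481198, -0.62661624,  0.15968125]), 'moment': array([-0.03060376,  0.03768324, -0.01524361]), 'grip_force': 0.0, 'grip_width': 85.40287307590519}
top {'mtx': array([[414.91136003,   0.        , 280.15663108],
       [  0.        , 414.91136003, 205.57824295],
       [  0.        ,   0.        ,   1.        ]]), 'xyz': array([356.36750248,  56.91878072, 827.60958921]), 'orientation': array([-2.06171086,  2.15963136, -0.23266545])}
side {'mtx': array([[479.93508301,   0.        , 276.25718915],
       [  0.        , 479.93508301, 207.01155131],
       [  0.        ,   0.        ,   1.        ]]), 'xyz': array([435.98661086, 745.79783635, 476.34438314]), 'orientation': array([-0.17984424,  2.64224136, -1.55923487])}
```

View pics/top0.png

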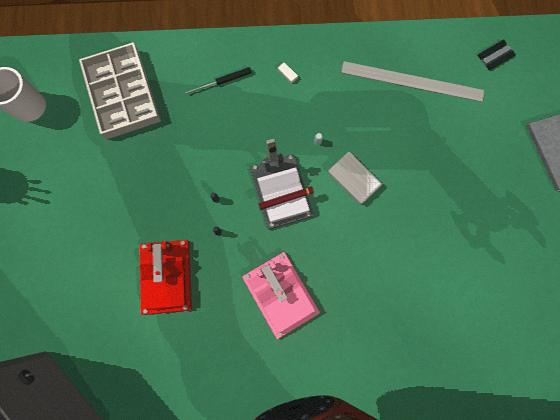

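View pics/side0.png

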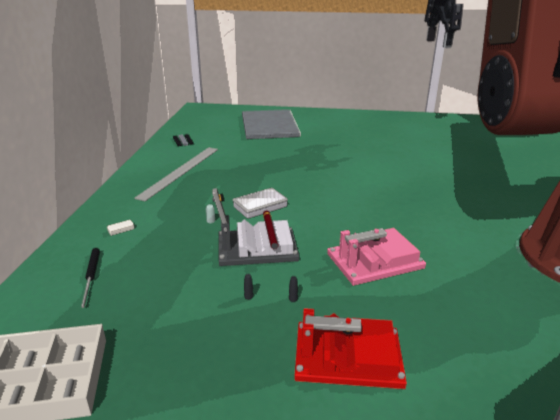

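Top view: metal jig around (283,190), with the maroon barrel at (286,198) and the clamp upright at (272,148). Grips are at (215,197) and (217,231), the cap at (319,139) and the tin at (356,177). The red and pink jigs are look-alikes. The side view agrees: jig at (258,240), barrel at (270,228).

```bash
cat > h.py <<'E'
from plant import status, optics, ticket, ctrl
import cv2,numpy as np
from scipy.spatial.transform import Rotation as R
def ray(c,uv):
    uv=np.atleast_2d(np.asarray(uv,float)); K=c["mtx"]
    d=np.c_[(uv[:,0]-K[0,2])/K[0,0],(uv[:,1]-K[1,2])/K[1,1],np.ones(len(uv))]
    return d@R.from_rotvec(c["orientation"]).as_matrix().T
def onplane(c,uv,z):
    d=ray(c,uv); return c["xyz"]+d*((z-c["xyz"][2])/d[:,2])[:,None]
def cloud(c,d):
    v,u=np.mgrid[:d.shape[0],:d.shape[1]]
    return (c["xyz"]+ray(c,np.c_[u.ravel(),v.ravel()])*d.ravel()[:,None]).reshape(*d.shape,3)
def maroon(im):
    h=cv2.cvtColor(im,cv2.COLOR_BGR2HSV); 
    return ((h[...,0]<8)|(h[...,0]>172))&(h[...,1]>130)&(h[...,2]>25)
E
python3 - <<'E'
from h import *
f=np.load("top0.npz");im,d=f["im"],f["d"];c=optics.get_calibration("top")
P=cloud(c,d)
x0,x1,y0,y1=190,390,125,245
print("table z",np.median(P[210:230,330:380,2]))
m=np.zeros(d.shape,bool);m[y0:y1,x0:x1]=1
mb=m&maroon(im); v,u=np.nonzero(mb); q=onplane(c,np.c_[u,v],40)[:,:2]
r=cv2.minAreaRect(q.astype(np.float32));print("barrel",len(u),r,"medz",np.median(P[mb][:,2]))
r=cv2.fitLine(q.astype(np.float32),cv2.DIST_L2,0,.01,.01).ravel();print(r)
# ledge: bright pixels
hsv=cv2.cvtColor(im,cv2.COLOR_BGR2HSV)
w=m&(hsv[...,1]<60)&(hsv[...,2]>170);w[:,:250]=0;w[:,316:]=0
for (a,b) in((28,34),(20,40)):
    s=w&(P[...,2]>a)&(P[...,2]<b);v,u=np.nonzero(s);print("bright",a,b,len(u),cv2.minAreaRect(onplane(c,np.c_[u,v],31)[:,:2].astype(np.float32)))
# base: dark grey unsaturated, or anything not green
ng=m&~((hsv[...,0]>50)&(hsv[...,0]<95)&(hsv[...,1]>80))
n,l,st,ce=cv2.connectedComponentsWithStats(ng.astype(np.uint8))
for i in range(1,n):
    if st[i,4]>20: 
        print(i,st[i],ce[i],onplane(c,ce[i],20)[0].round(),"maxz",P[l==i][:,2].max().round())
        v,u=np.nonzero(l==i);print("   rect",cv2.boxPoints(cv2.minAreaRect(onplane(c,np.c_[u,v],12)[:,:2].astype(np.float32))).round().tolist())
big=cv2.resize(im[125:245,190:390],(800,480),interpolation=cv2.INTER_CUBIC);cv2.imwrite("pics/crop1.png",big)
E
```

```text
table z 0.5312026784503701
barrel 307 ((542.6416015625, 36.14060974121094), (12.625730514526367, 109.02230072021484), 15.798867225646973) medz 44.23660627479228
[ 2.6924473e-01 -9.6307176e-01  5.4166974e+02  3.8971424e+01]
bright 28 34 984 ((552.9861450195312, 41.62275695800781), (91.08869171142578, 79.2261734008789), 13.768183708190918)
bright 20 40 1398 ((552.9537963867188, 41.785194396972656), (91.0910415649414, 79.53561401367188), 13.753301620483398)
1 [314 133   9  12  84] [317.97619048 138.61904762] [669. -37.  20.] maxz 828.0
   rect [[660.0, -45.0], [684.0, -47.0], [685.0, -30.0], [661.0, -28.0]]
2 [ 250  138   64   92 3414] [280.85354423 188.80111306] [566.  45.  20.] maxz 828.0
   rect [[484.0, 79.0], [512.0, -34.0], [690.0, 10.0], [662.0, 123.0]]
3 [ 328  152   55   52 1492] [354.29892761 177.74865952] [ 582. -104.   20.] maxz 828.0
   rect [[526.0, -113.0], [568.0, -163.0], [643.0, -99.0], [601.0, -49.0]]
4 [211 193   8   9  48] [214.125      196.91666667] [555. 179.  20.] maxz 44.0
   rect [[547.0, 179.0], [554.0, 170.0], [569.0, 183.0], [561.0, 192.0]]
5 [213 227   8   8  47] [216.63829787 230.57446809] [487. 175.  20.] maxz 828.0
   rect [[481.0, 170.0], [496.0, 169.0], [496.0, 183.0], [481.0, 184.0]]
```

View pics/crop1.png

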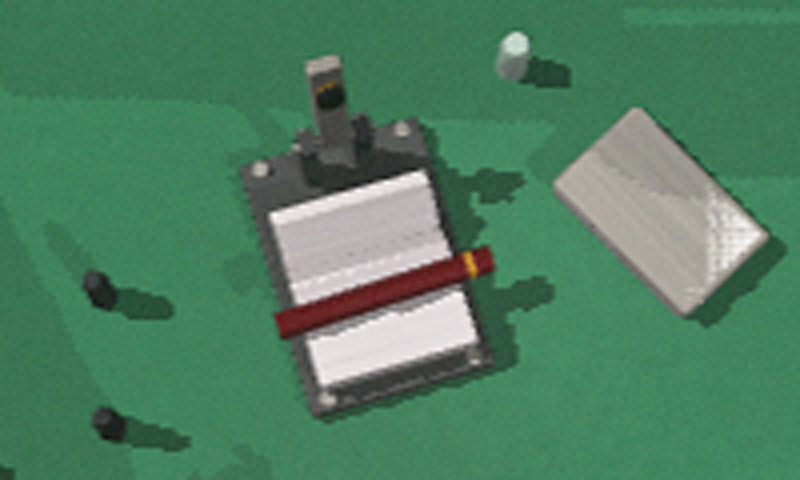

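Enlarged crop: the ledge's near edge runs (322,388)-(477,340) and the barrel runs (280,325)-(492,260). The arm's end is at (325,65), the cap at (514,55), the tin at (660,210), and the grips at (100,290) and (110,425). The jig's x axis points up-left in the image, which is about world yaw 13.8°.

```bash
cat >> h.py <<'E'
def jigframe(o,yaw):
    c,s=np.cos(yaw),np.sin(yaw); return np.array([[c,-s],[s,c]]),np.array(o)
J,O=jigframe((568.9,45.6),np.radians(13.76))
def tojig(p): p=np.atleast_2d(p).copy(); p[:,:2]=(p[:,:2]-O)@J; return p
def goal(jx,jy,z,yawtool=None):
    """shift in tool axes from measured pose to jig point (tcp) and spin to have tool y along jig y"""
    s=status.state(); T=R.from_rotvec(s["ee_rot"]).as_matrix(); w=np.r_[O+J@[jx,jy],z]
    sp=None
    yj=T.T@np.r_[J@[0,1],0]; sp=np.degrees(np.arctan2(-yj[0],yj[1])); sp=(sp+90)%180-90
    return (T.T@(w-s["position"])).round(1),round(sp,1),s["joints"][5].round(2)
E
python3 - <<'E'
from h import *
print([(a,getattr(ctrl,a)) for a in dir(ctrl) if a[0]!='_'])
f=np.load("top0.npz");im,d=f["im"],f["d"];c=optics.get_calibration("top")
P=cloud(c,d); K=tojig(P.reshape(-1,3)).reshape(P.shape)
# profile along jig x for |y|<6 and heights, mean world
for name,lo,hi in(("mid",-6,6),("side",20,36),("side-",-36,-20)):
    s=(abs(K[...,0])<90)&(K[...,1]>lo)&(K[...,1]<hi)&(d>0)
    q=K[s];q=q[np.argsort(q[:,0])]
    b=np.round(q[:,0]/4)*4
    print(name,[(int(x),int(np.median(q[b==x,2]))) for x in np.unique(b)])
s=(K[...,2]>29)&(K[...,2]<33.5)&(K[...,0]<-16)&(abs(K[...,1])<50)&(K[...,0]>-75);print("ledge pts",K[s].min(0),K[s].max(0))
r=cv2.minAreaRect(K[s][:,:2].astype(np.float32));print(r)
s=(K[...,2]>66)&(abs(K[...,1])<25)&(K[...,0]>20)&(K[...,0]<110)&(K[...,2]<140);q=K[s]
print("arm",q.min(0),q.max(0)); q=q[np.argsort(q[:,2])];print(q[::6].round())
# base edges at z~12
s=(K[...,2]>9)&(K[...,2]<14)&(abs(K[...,0])<90)&(abs(K[...,1])<60);print("base",cv2.minAreaRect(K[s][:,:2].astype(np.float32)))
print(goal(-55,-2,110))
E
```

```text
[('IKError', <class 'plant.IKError'>), ('tips_ahead', 22.0)]
mid [(-88, 0), (-84, 0), (-80, 0), (-76, 0), (-72, 6), (-68, 12), (-64, 13), (-60, 31), (-56, 31), (-52, 31), (-48, 31), (-44, 30), (-40, 30), (-36, 33), (-32, 43), (-28, 44), (-24, 44), (-20, 32), (-16, 32), (-12, 30), (-8, 30), (-4, 26), (0, 23), (4, 26), (8, 29), (12, 33), (16, 37), (20, 34), (24, 32), (28, 32), (36, 12), (40, 12), (44, 13), (48, 63), (52, 82), (56, 108), (60, 116), (64, 119), (68, 118), (76, 0), (80, 1), (84, 0), (88, 0)]
side [(-88, 0), (-84, 0), (-80, 0), (-76, 0), (-72, 7), (-68, 13), (-64, 13), (-60, 31), (-56, 31), (-52, 31), (-48, 31), (-44, 30), (-40, 31), (-36, 32), (-32, 44), (-28, 44), (-24, 44), (-20, 31), (-16, 31), (-12, 31), (-8, 29), (-4, 26), (0, 23), (4, 26), (8, 30), (12, 34), (16, 36), (20, 33), (24, 32), (28, 31), (36, 12), (40, 12), (44, 12), (48, 12), (52, 11), (56, 12), (60, 11), (64, 10), (68, 1), (72, 0), (76, 0), (80, 0), (84, 0), (88, 0)]
side- [(-88, 0), (-84, 1), (-80, 0), (-76, 0), (-72, 7), (-68, 13), (-64, 13), (-60, 31), (-56, 31), (-52, 31), (-48, 31), (-44, 31), (-40, 
[... 598 characters left out ...]
 48.  -1.  67.]
 [ 48.  -5.  68.]
 [ 49.  -5.  72.]
 [ 49.   6.  74.]
 [ 51.  -8.  76.]
 [ 52.   6.  78.]
 [ 51.  -0.  80.]
 [ 52.   5.  82.]
 [ 52.  -5.  86.]
 [ 55.   6.  88.]
 [ 57.   8.  94.]
 [ 55.  -8. 102.]
 [ 49.   2. 105.]
 [ 50.  -0. 106.]
 [ 55.   6. 107.]
 [ 51.  -6. 109.]
 [ 59.  -7. 110.]
 [ 55.   4. 111.]
 [ 55.   2. 111.]
 [ 58.  -1. 112.]
 [ 55.  -0. 113.]
 [ 58.   5. 115.]
 [ 59.   4. 117.]
 [ 63.  -1. 118.]
 [ 61.   0. 119.]
 [ 63.   5. 119.]
 [ 61.   8. 120.]
 [ 66.  -3. 120.]
 [ 60.   6. 121.]]
base ((-4.565582275390625, -0.2714653015136719), (136.1632537841797, 95.71179962158203), 0.05716167390346527)
(array([ 499.9, -493.3,  143.3]), np.float64(4.3), np.float64(-0.11))
```

Emit:
{"method": "arm_command", "body": {"hand": [30, 30, 30, 30, 30, 30, 30, 30, 30, 30, 30, 30], "translation": [[500, -493, 40], [500, -493, 40], [500, -493, 40], [500, -493, 40], [500, -493, 40], [500, -493, 40], [500, -493, 40], [500, -493, 40], [500, -493, 40], [500, -493, 40], [500, -493, 40], [500, -493, 40]], "spin": [4.3, 4.3, 4.3, 4.3, 4.3, 4.3, 4.3, 4.3, 4.3, 4.3, 4.3, 4.3]}}

```text
time_s: 1.3
position: [469.2, -60.2, 218.9]
ee_rot: [3.119, 0.376, 0.0]
ft_force: [0.2, -0.9, -0.3]
grip_width: 29.9
grip_force: 0.0
```

```bash
python3 - <<'E'
from h import *
s=status.state();print(s["time_s"],tojig(s["position"]),s["grip_width"],s["ft_force"],goal(-55,-2,90))
E
```

```text
1.3 [[-122.05307014  -79.04308046  218.86005485]] 29.89544974243172 [ 0.21884095 -0.85261811 -0.34233556] (array([ 67. , -77.1, 128.8]), np.float64(-0.0), np.float64(1.05))
```

Emit:
{"method": "arm_command", "body": {"hand": [30, 30, 30, 30, 30, 30], "translation": [[67, -77, 60], [67, -77, 100], [67, -77, 128], [67, -77, 128], [67, -77, 128], [67, -77, 128]], "spin": [0, 0, 0, 0, 0, 0]}}

```text
time_s: 1.9
position: [515.5, 28.3, 91.1]
ee_rot: [3.119, 0.376, -0.002]
ft_force: [0.5, 0.1, 0.0]
grip_width: 30.0
grip_force: 0.0
```

```bash
python3 - <<'E'
from h import *
s=status.state();print(s["time_s"],tojig(s["position"]),s["grip_width"],s["ft_force"],goal(-55,-2,58))
im,d=optics.get_image("side");cv2.imwrite("pics/side1.png",cv2.resize(im[150:280,180:350],(680,520),interpolation=cv2.INTER_CUBIC))
E
```

```text
1.9 [[-55.99888431  -4.07446787  91.07176953]] 30.000322043753965 [0.4938558  0.08738749 0.02280394] (array([ 1. , -2.1, 33.1]), np.float64(0.0), np.float64(1.25))
```

View pics/side1.png

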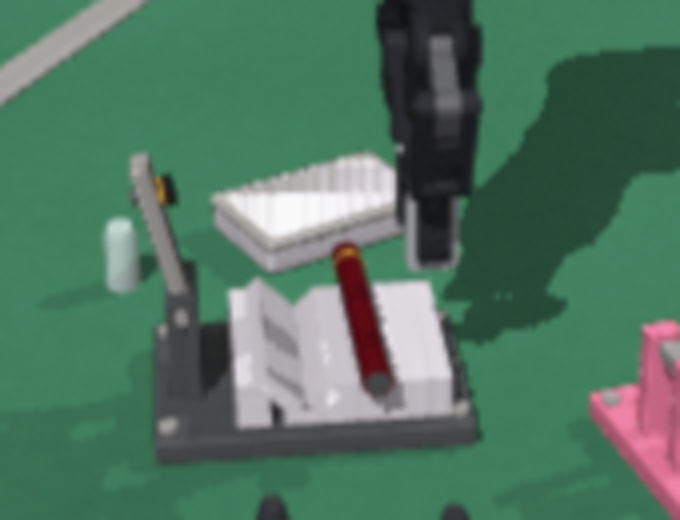

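Side crop: the gripper hangs behind the barrel with the near fingertip's lower edge at about (435,268). The barrel runs (345,250)-(380,385) and the arm leans back with its end at (140,155).

```bash
python3 - <<'E'
from h import *
c=optics.get_calibration("side");n=np.r_[J@[0,1],0]
for uv in((408,265),(435,268),(457,265)):
    r=ray(c,(180+uv[0]/4,150+uv[1]/4))[0]
    for y in(11,20,25):
        p0=np.r_[O+J@[0,y],0];t=(p0-c["xyz"])@n/(r@n);print(uv,y,tojig(c["xyz"]+r*t).round(1))
E
```

```text
(408, 265) 11 [[-46.2  11.   68.7]]
(408, 265) 20 [[-45.1  20.   74. ]]
(408, 265) 25 [[-44.5  25.   76.9]]
(435, 268) 11 [[-57.8  11.   66.6]]
(435, 268) 20 [[-56.5  20.   71.8]]
(435, 268) 25 [[-55.8  25.   74.8]]
(457, 265) 11 [[-67.2  11.   67.5]]
(457, 265) 20 [[-65.8  20.   72.7]]
(457, 265) 25 [[-65.1  25.   75.6]]
```

Emit:
{"method": "arm_command", "body": {"hand": [30, 30, 30, 30, 30], "translation": [[1, -2, 20], [1, -2, 32], [1, -2, 36], [1, -2, 36], [1, -2, 36]], "spin": [0, 0, 0, 0, 0]}}

```text
time_s: 2.45
position: [516.7, 30.3, 55.9]
ee_rot: [3.119, 0.375, 0.002]
ft_force: [0.9, -1.0, -0.1]
grip_width: 30.2
grip_force: 0.0
```

```bash
python3 - <<'E'
from h import *
s=status.state();print(s["time_s"],tojig(s["position"]),s["grip_width"],s["ft_force"],goal(-25,-2,54))
im,d=optics.get_image("side");cv2.imwrite("pics/side2.png",cv2.resize(im[190:270,210:320],(770,560),interpolation=cv2.INTER_CUBIC))
E
```

```text
2.45 [[-54.30967033  -2.49564977  55.9498832 ]] 30.224445497148075 [ 0.88651439 -0.99726397 -0.07456796] (array([29.3, -0.5,  2. ]), np.float64(-0.0), np.float64(1.25))
```

View pics/side2.png

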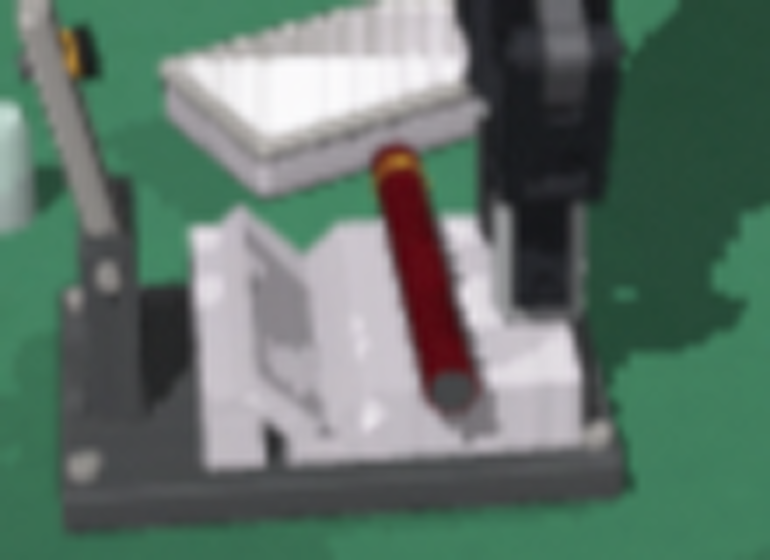

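The fingers stand behind the barrel, just above the ledge (near tip about (545,315)), with free space up to the barrel at (430,280). Next is a slow push.

Emit:
{"method": "arm_command", "body": {"hand": [30, 30, 30, 30, 30, 30, 30, 30, 30, 30, 30, 30], "translation": [[3, 0, 1.5], [5, 0, 1.5], [6.5, 0, 1.5], [8, 0, 1.5], [9, 0, 1.5], [10, 0, 1.5], [11, 0, 1.5], [12, 0, 1.5], [13, 0, 1.5], [14, 0, 1.5], [15, 0, 1.5], [16, 0, 1.5]], "spin": [0, 0, 0, 0, 0, 0, 0, 0, 0, 0, 0, 0]}}

```text
time_s: 3.7
position: [531.8, 34.4, 53.7]
ee_rot: [-3.119, -0.376, -0.0]
ft_force: [0.6, -1.0, 0.1]
grip_width: 30.1
grip_force: 0.1
```

```bash
cat >> h.py <<'E'
def barrel(cam="top"):
    im,d=optics.get_image(cam);c=optics.get_calibration(cam);P=tojig(cloud(c,d).reshape(-1,3)).reshape(*d.shape,3)
    m=maroon(im)&(abs(P[...,0])<55)&(abs(P[...,1])<80)&(P[...,2]>20)&(P[...,2]<60)
    v,u=np.nonzero(m); q=tojig(onplane(c,np.c_[u,v],38)); 
    l=cv2.fitLine(q[:,:2].astype(np.float32),cv2.DIST_L2,0,.01,.01).ravel()
    print("barrel",len(u),"mean",q.mean(0).round(1),"y",q[:,1].min().round(),q[:,1].max().round(),"top z",np.percentile(P[m][:,2],50).round(1),"ang",np.arctan(l[0]/l[1]).round(3),"x0",(l[2]-l[3]*l[0]/l[1]).round(1)); return im,P
E
python3 - <<'E'
from h import *
s=status.state();print(s["time_s"],tojig(s["position"]),s["ft_force"]);barrel()
E
```

```text
3.7 [[-38.67628845  -2.06640059  53.69060759]] [ 0.56218265 -0.96238534  0.12936192]Traceback (most recent call last):
  File "<stdin>", line 2, in <module>
  File "h.py", line 30, in barrel
    l=cv2.fitLine(q[:,:2].astype(np.float32),cv2.DIST_L2,0,.01,.01).ravel()
      ~~~~~~~~~~~^^^^^^^^^^^^^^^^^^^^^^^^^^^^^^^^^^^^^^^^^^^^^^^^^^
cv2.error: OpenCV(4.12.0) /io/opencv/modules/imgproc/src/linefit.cpp:50: error: (-215:Assertion failed) count > 0 in function 'fitLine2D_wods'
```

```bash
python3 - <<'E'
from h import *
barrel("side")
E
```

```text
barrel 189 mean [-18.7  -3.5  38. ] y -65.0 47.0 top z 43.4 ang -0.034 x0 -18.9
```

Emit:
{"method": "arm_command", "body": {"hand": [30, 30, 30, 30, 30, 30, 30, 30, 30, 30], "translation": [[1, 0, 0], [2, 0, 0], [3, 0, 0], [4, 0, 0], [5, 0, 0], [6, 0, 0], [7, 0, 0], [8, 0, 0], [9, 0, 0], [10, 0, 0]], "spin": [0, 0, 0, 0, 0, 0, 0, 0, 0, 0]}}

```text
time_s: 4.8
position: [541.5, 36.8, 53.7]
ee_rot: [3.119, 0.376, -0.0]
ft_force: [0.1, 0.3, -0.7]
grip_width: 29.8
grip_force: 0.1
```

```bash
python3 - <<'E'
from h import *
s=status.state();print(s["time_s"],tojig(s["position"]),s["ft_force"])
barrel("side")
E
```

```text
4.8 [[-28.70254453  -2.05666395  53.66504153]] [ 0.09773807  0.25284006 -0.68383368]
barrel 187 mean [-9.2 -1.8 38. ] y -63.0 46.0 top z 43.5 ang -0.037 x0 -9.3
```

Emit:
{"method": "arm_command", "body": {"hand": [30, 30, 30, 30, 30, 30, 30, 30], "translation": [[1, 0, 0], [2, 0, 0], [3, 0, 0], [4, 0, 0], [4, 0, 0], [4, 0, 0], [4, 0, 0], [4, 0, 0]], "spin": [0, 0, 0, 0, 0, 0, 0, 0]}}

```text
time_s: 5.65
position: [545.3, 37.7, 53.7]
ee_rot: [-3.119, -0.376, 0.0]
ft_force: [0.2, -0.6, -0.3]
grip_width: 30.1
grip_force: 0.0
```

```bash
python3 - <<'E'
from h import *
s=status.state();print(s["time_s"],tojig(s["position"]),s["ft_force"])
barrel("side")
E
```

```text
5.65 [[-24.79889002  -2.04428065  53.66862949]] [ 0.16126061 -0.57062972 -0.34933458]
barrel 191 mean [ 1.9  8.3 38. ] y -52.0 56.0 top z 37.4 ang -0.003 x0 2.0
```

The barrel has rolled into the vee. Next: back off, rise, close the fingers and pass over behind the clamp arm.

Emit:
{"method": "arm_command", "body": {"hand": [30, 30, 30, 0, 0, 0, 0, 0, 0, 0, 0, 0], "translation": [[-6, 0, 0], [-12, 0, 0], [-12, -1, -40], [-12, -2, -80], [-12, -2, -115], [-12, -2, -115], [30, -2, -115], [70, -2, -115], [100, -2, -115], [113, -2, -115], [113, -2, -115], [113, -2, -115]], "spin": [0, 0, 0, 0, 0, 0, 0, 0, 0, 0, 0, 0]}}

```text
time_s: 6.9
position: [653.3, 66.3, 167.3]
ee_rot: [-3.119, -0.376, 0.005]
ft_force: [-1.0, 0.1, -1.1]
grip_width: -0.1
grip_force: 0.0
```

```bash
python3 - <<'E'
from h import *
s=status.state();print(s["time_s"],tojig(s["position"]),s["ft_force"],s["grip_width"],goal(88,0,131))
im,P=barrel("side");cv2.imwrite("pics/side3.png",cv2.resize(im[150:280,180:350],(680,520),interpolation=cv2.INTER_CUBIC))
E
```

```text
6.9 [[8.68802463e+01 7.16626661e-02 1.67348212e+02]] [-0.976692    0.0504876  -1.07199986] -0.1129809348600317 (array([ 1.2,  0.1, 36.3]), np.float64(-0.0), np.float64(1.33))
barrel 195 mean [ 1.8  8.4 38. ] y -52.0 56.0 top z 37.3 ang -0.002 x0 1.8
```

View pics/side3.png

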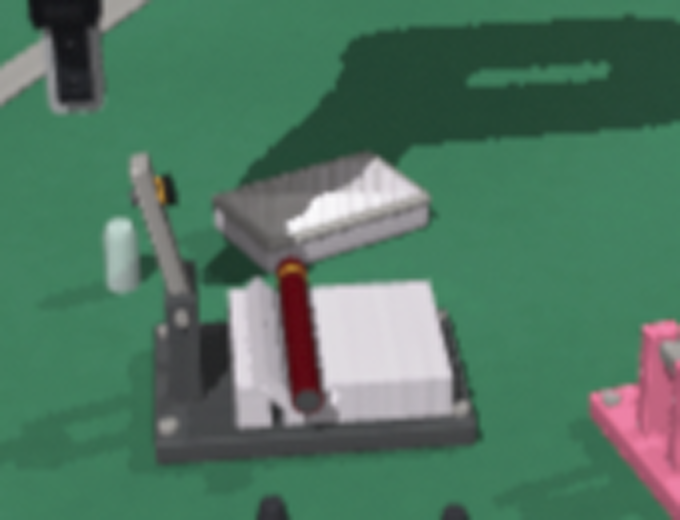

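The barrel lies in the vee at (300,340), and the closed fingers hang behind the upright arm.

Emit:
{"method": "arm_command", "body": {"hand": [0, 0, 0, 0, 0, 0, 0, 0, 0, 0], "translation": [[1, 0, 20], [1, 0, 36], [1, 0, 36], [-4, 0, 36], [-8, 0, 36], [-12, 0, 36], [-16, 0, 36], [-20, 0, 36], [-22, 0, 36], [-22, 0, 36]], "spin": [0, 0, 0, 0, 0, 0, 0, 0, 0, 0]}}

```text
time_s: 7.95
position: [633.5, 61.1, 133.3]
ee_rot: [3.119, 0.376, 0.002]
ft_force: [3.1, 1.3, 2.0]
grip_width: -0.1
grip_force: 1.2
```

```bash
cat >> h.py <<'E'
def arm(cam="side"):
    s=status.state();im,P=barrel(cam); print(s["time_s"],"tcp",tojig(s["position"]).round(1),"F",s["ft_force"].round(1),"M",s["moment"].round(2)); return im,P
E
python3 - <<'E'
from h import *
arm()
for th in(1.57,1.4,1.2,1.0,.8,.6,.4,.3,.2):
    print(th,np.round([50-54*np.cos(th)+4*np.sin(th)+10.5,55+54*np.sin(th)+4*np.cos(th)+22],1))
E
```

```text
barrel 194 mean [ 1.8  7.9 38. ] y -52.0 56.0 top z 37.2 ang -0.0 x0 1.8
7.95 tcp [[ 66.4  -0.3 133.3]] F [3.1 1.3 2. ] M [ 0.05 -0.34  0.01]
1.57 [ 64.5 131. ]
1.4 [ 55.3 130.9]
1.2 [ 44.7 128.8]
1.0 [ 34.7 124.6]
0.8 [ 25.7 118.5]
0.6 [ 18.2 110.8]
0.4 [ 12.3 101.7]
0.3 [10.1 96.8]
0.2 [ 8.4 91.6]
```

Emit:
{"method": "arm_command", "body": {"hand": [0, 0, 0, 0, 0, 0, 0, 0, 0, 0, 0, 0], "translation": [[-6, 0, 2], [-11, 0, 2], [-17, 0, 3], [-22, 0, 5], [-27, 0, 7], [-32, 0, 9], [-37, 0, 12], [-41, 0, 15], [-45, 0, 19], [-48, 0, 22], [-48, 0, 22], [-48, 0, 22]], "spin": [0, 0, 0, 0, 0, 0, 0, 0, 0, 0, 0, 0]}}

```text
time_s: 9.2
position: [585.2, 50.0, 109.7]
ee_rot: [-3.118, -0.375, 0.005]
ft_force: [-0.4, -0.1, 0.5]
grip_width: -0.2
grip_force: 0.0
```

```bash
python3 - <<'E'
from h import *
im,P=arm();cv2.imwrite("pics/side4.png",cv2.resize(im[150:280,180:350],(680,520),interpolation=cv2.INTER_CUBIC))
E
```

```text
barrel 186 mean [ 1.6  9.9 38. ] y -52.0 56.0 top z 37.4 ang 0.006 x0 1.6
9.2 tcp [[ 16.9   0.4 109.7]] F [-0.4 -0.1  0.5] M [-0.03  0.04  0.02]
```

View pics/side4.png

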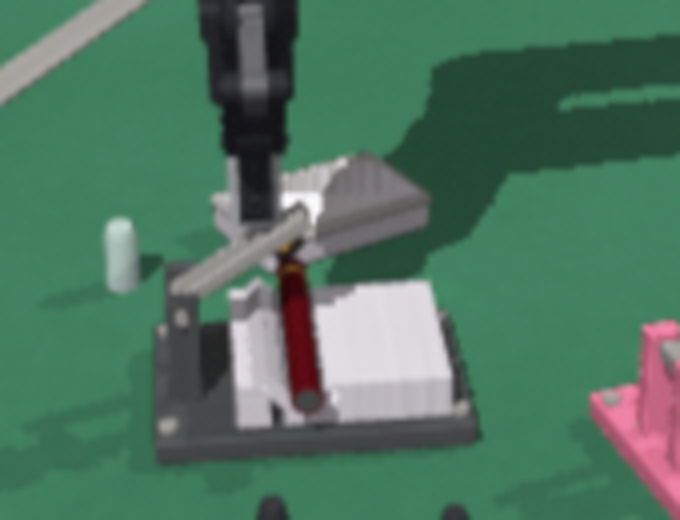

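The arm is at about 0.6 rad, with its end at (300,215). The fingertip rests on its back face at (258,225). Next: shift over the end and press down to about 0.25 rad.

Emit:
{"method": "arm_command", "body": {"hand": [0, 0, 0, 0, 0, 0, 0, 0, 0, 0, 0, 0], "translation": [[0, 0, -8], [0, 0, -14], [-12, 0, -14], [-23, 0, -14], [-23, 0, -14], [-23, 0, -9], [-23, 0, -4], [-23, 0, 1], [-23, 0, 6], [-23, 0, 10], [-23, 0, 12], [-23, 0, 12]], "spin": [0, 0, 0, 0, 0, 0, 0, 0, 0, 0, 0, 0]}}

```text
time_s: 10.45
position: [564.4, 44.5, 98.0]
ee_rot: [-3.119, -0.376, -0.001]
ft_force: [-0.8, -0.0, -0.5]
grip_width: 0.2
grip_force: 0.0
```

```bash
python3 - <<'E'
from h import *
arm()
E
```

```text
barrel 163 mean [ 1.7 16.4 38. ] y -27.0 56.0 top z 37.2 ang -0.002 x0 1.8
10.45 tcp [[-4.6  0.  98. ]] F [-0.8 -0.  -0.5] M [-0.02 -0.04 -0.08]
```

Emit:
{"method": "arm_command", "body": {"hand": [0, 0, 0, 0, 0], "translation": [[0, 0, 1], [0, 0, 2], [0, 0, 3], [0, 0, 4], [0, 0, 5]], "spin": [0, 0, 0, 0, 0]}}

```text
time_s: 11.0
position: [564.2, 44.3, 93.8]
ee_rot: [3.119, 0.376, -0.0]
ft_force: [-1.3, -0.3, 1.8]
grip_width: 0.1
grip_force: 1.0
```

Emit:
{"method": "arm_command", "body": {"hand": [0, 0], "translation": [[0, 0, 1], [0, 0, 2]], "spin": [0, 0]}}

```text
time_s: 11.2
position: [564.2, 44.3, 91.6]
ee_rot: [3.119, 0.376, -0.0]
ft_force: [-1.3, -1.2, 1.9]
grip_width: -0.3
grip_force: 1.0
```

Free-swing force is about 2–3 N. I'll keep creeping down.

Emit:
{"method": "arm_command", "body": {"hand": [0, 0], "translation": [[0, 0, 0.8], [0, 0, 1.5]], "spin": [0, 0]}}

```text
time_s: 11.4
position: [564.2, 44.4, 90.0]
ee_rot: [-3.119, -0.376, 0.001]
ft_force: [-0.7, 0.2, 2.3]
grip_width: -0.0
grip_force: 1.0
```

Emit:
{"method": "arm_command", "body": {"hand": [0, 0], "translation": [[0, 0, 0.8], [0, 0, 1.5]], "spin": [0, 0]}}

```text
time_s: 11.6
position: [564.2, 44.4, 88.6]
ee_rot: [-3.119, -0.376, 0.0]
ft_force: [-1.7, -0.5, 2.1]
grip_width: -0.1
grip_force: 1.0
```

Emit:
{"method": "arm_command", "body": {"hand": [0, 0], "translation": [[0, 0, 0.8], [0, 0, 1.5]], "spin": [0, 0]}}

```text
time_s: 11.8
position: [564.2, 44.4, 87.1]
ee_rot: [-3.119, -0.376, 0.0]
ft_force: [-0.6, -0.7, 1.9]
grip_width: 0.1
grip_force: 1.0
```

Emit:
{"method": "arm_command", "body": {"hand": [0, 0], "translation": [[0, 0, 0.8], [0, 0, 1.5]], "spin": [0, 0]}}

```text
time_s: 12.0
position: [564.2, 44.4, 85.6]
ee_rot: [-3.119, -0.376, 0.0]
ft_force: [-1.3, -0.4, 2.3]
grip_width: -0.2
grip_force: 1.0
```

Emit:
{"method": "arm_command", "body": {"hand": [0, 0], "translation": [[0, 0, 0.8], [0, 0, 1.5]], "spin": [0, 0]}}

```text
time_s: 12.2
position: [564.2, 44.4, 84.1]
ee_rot: [-3.119, -0.376, 0.0]
ft_force: [-1.8, -0.3, 1.7]
grip_width: 0.3
grip_force: 1.1
```

Emit:
{"method": "arm_command", "body": {"hand": [0, 0], "translation": [[0, 0, 0.8], [0, 0, 1.5]], "spin": [0, 0]}}

```text
time_s: 12.4
position: [564.2, 44.4, 82.6]
ee_rot: [-3.119, -0.376, 0.0]
ft_force: [-2.5, -0.0, 2.0]
grip_width: -0.3
grip_force: 1.1
```

Emit:
{"method": "arm_command", "body": {"hand": [0, 0], "translation": [[0, 0, 0.6], [0, 0, 1.2]], "spin": [0, 0]}}

```text
time_s: 12.6
position: [564.2, 44.4, 81.4]
ee_rot: [-3.119, -0.376, 0.0]
ft_force: [-1.6, -0.8, 2.2]
grip_width: -0.0
grip_force: 1.1
```

Emit:
{"method": "arm_command", "body": {"hand": [0, 0], "translation": [[0, 0, 0.6], [0, 0, 1.2]], "spin": [0, 0]}}

```text
time_s: 12.8
position: [564.2, 44.4, 80.3]
ee_rot: [-3.119, -0.376, 0.0]
ft_force: [-2.2, -0.1, 2.7]
grip_width: -0.0
grip_force: 1.4
```

Emit:
{"method": "arm_command", "body": {"hand": [0, 0], "translation": [[0, 0, 0.6], [0, 0, 1.2]], "spin": [0, 0]}}

```text
time_s: 13.0
position: [564.2, 44.4, 79.0]
ee_rot: [-3.119, -0.376, 0.0]
ft_force: [-2.2, 0.2, 2.4]
grip_width: -0.1
grip_force: 1.4
```

Emit:
{"method": "arm_command", "body": {"hand": [0, 0], "translation": [[0, 0, 0.6], [0, 0, 1.2]], "spin": [0, 0]}}

```text
time_s: 13.2
position: [564.1, 44.4, 77.8]
ee_rot: [-3.119, -0.376, 0.001]
ft_force: [-1.9, -0.3, 2.5]
grip_width: -0.1
grip_force: 1.4
```

Emit:
{"method": "arm_command", "body": {"hand": [0, 0], "translation": [[0, 0, 0.6], [0, 0, 1.2]], "spin": [0, 0]}}

```text
time_s: 13.4
position: [564.2, 44.4, 76.5]
ee_rot: [-3.119, -0.376, 0.001]
ft_force: [-3.4, -0.4, 2.4]
grip_width: 0.0
grip_force: 1.4
```

Emit:
{"method": "arm_command", "body": {"hand": [0, 0], "translation": [[0, 0, 0.5], [0, 0, 1.0]], "spin": [0, 0]}}

```text
time_s: 13.6
position: [564.2, 44.4, 75.6]
ee_rot: [-3.119, -0.376, 0.001]
ft_force: [-2.9, -1.3, 4.2]
grip_width: -0.3
grip_force: 2.6
```

Contact begins. I'll use small steps.

Emit:
{"method": "arm_command", "body": {"hand": [0, 0], "translation": [[0, 0, 0.3], [0, 0, 0.5]], "spin": [0, 0]}}

```text
time_s: 13.8
position: [564.2, 44.4, 75.5]
ee_rot: [3.119, 0.376, -0.001]
ft_force: [-5.0, -0.8, 6.4]
grip_width: 0.0
grip_force: 3.3
```

Emit:
{"method": "arm_command", "body": {"hand": [0, 0, 0], "translation": [[0, 0, 0.3], [0, 0, 0.5], [0, 0, 0.5]], "spin": [0, 0, 0]}}

```text
time_s: 14.1
position: [564.2, 44.4, 75.4]
ee_rot: [-3.119, -0.376, 0.001]
ft_force: [-4.7, -0.8, 7.2]
grip_width: 0.0
grip_force: 4.0
```

Emit:
{"method": "arm_command", "body": {"hand": [0, 0, 0], "translation": [[0, 0, 0.4], [0, 0, 0.7], [0, 0, 0.7]], "spin": [0, 0, 0]}}

```text
time_s: 14.4
position: [564.3, 44.4, 75.3]
ee_rot: [3.119, 0.376, -0.001]
ft_force: [-6.5, -0.5, 10.9]
grip_width: -0.0
grip_force: 5.7
```

Emit:
{"method": "arm_command", "body": {"hand": [0, 0, 0, 0, 0, 0], "translation": [[0, 0, 0.3], [0, 0, 0.4], [0, 0, 0.4], [0, 0, 0.4], [0, 0, 0.4], [0, 0, 0.4]], "spin": [0, 0, 0, 0, 0, 0]}}

```text
time_s: 15.0
position: [564.3, 44.4, 75.3]
ee_rot: [3.119, 0.376, -0.001]
ft_force: [-7.0, -0.8, 12.5]
grip_width: -0.1
grip_force: 6.6
```

```bash
python3 - <<'E'
from h import *
im,P=arm();cv2.imwrite("pics/side5.png",cv2.resize(im[150:280,180:350],(680,520),interpolation=cv2.INTER_CUBIC))
E
```

```text
barrel 107 mean [ 1.8 30.  38. ] y 4.0 56.0 top z 37.1 ang 0.012 x0 1.5
15.0 tcp [[-4.8 -0.1 75.3]] F [-7.  -0.8 12.5] M [-0.16  1.18  0.  ]
```

View pics/side5.png

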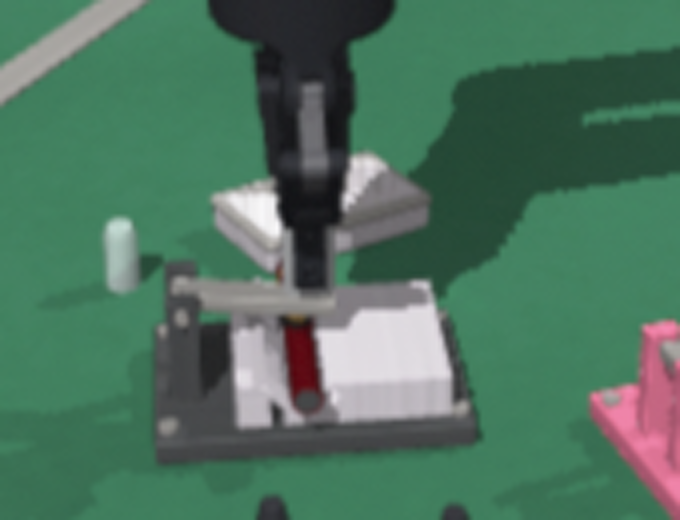

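The arm is down on the barrel (pad at about (297,310)). The barrel is still in the vee, with its end at (308,400). Holding slightly more, then releasing straight up.

Emit:
{"method": "arm_command", "body": {"hand": [0, 0, 0, 0, 0, 0, 0, 0, 0, 0, 0, 0], "translation": [[0, 0, 0.2], [0, 0, 0.2], [0, 0, 0.2], [0, 0, 0.2], [0, 0, -1], [0, 0, -2], [0, 0, -4], [0, 0, -10], [0, 0, -30], [0, 0, -60], [0, 0, -80], [0, 0, -80]], "spin": [0, 0, 0, 0, 0, 0, 0, 0, 0, 0, 0, 0]}}

```text
time_s: 16.25
position: [567.7, 44.3, 157.8]
ee_rot: [3.118, 0.376, 0.014]
ft_force: [0.6, -0.4, -0.6]
grip_width: 0.2
grip_force: 0.0
```

Emit:
{"method": "arm_command", "body": {"hand": [0, 0, 0, 0, 0, 0, 0, 0], "translation": [[-40, 0, -40], [-80, 0, -60], [-130, 0, -60], [-160, 0, -60], [-160, 0, -60], [-160, 0, -60], [-160, 0, -60], [-160, 0, -60]], "spin": [0, 0, 0, 0, 0, 0, 0, 0]}}

```text
time_s: 17.05
position: [410.0, 6.5, 213.6]
ee_rot: [-3.119, -0.376, -0.0]
ft_force: [0.6, 0.3, 0.2]
grip_width: -0.2
grip_force: 0.0
```

```bash
python3 - <<'E'
from h import *
im,P=arm();cv2.imwrite("pics/side6.png",cv2.resize(im[150:280,180:350],(680,520),interpolation=cv2.INTER_CUBIC))
barrel("top")
E
```

```text
barrel 124 mean [ 1.7 22.7 38. ] y -52.0 56.0 top z 37.4 ang 0.001 x0 1.7
17.05 tcp [[-1.637e+02 -2.000e-01  2.136e+02]] F [0.6 0.3 0.2] M [ 0.   -0.04  0.  ]
barrel 94 mean [-1.5 29.4 38. ] y -33.0 52.0 top z 37.7 ang 0.009 x0 -1.7
```

View pics/side6.png

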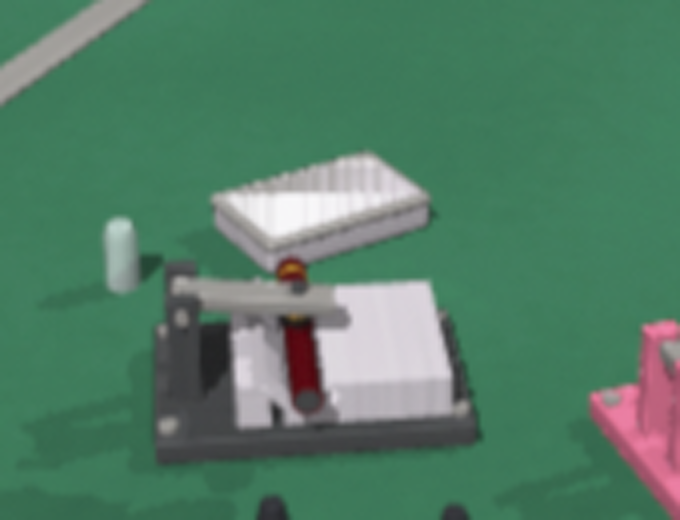

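The barrel is seated at (300,350), the arm is down on it at (260,298), and the robot is clear. Handing in.

```bash
python3 -c "
from plant import ticket
print(ticket.close_job())"
```

```text
the job is handed in; nothing more can be done
None
```

I rolled the barrel into the vee, clamped it with an estimated 8 N squeeze, moved the robot clear and handed the job in at about 17 s; no verdict came back.

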